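# Build up the pour-over coffee set

## Task

Get the pour-over coffee set ready for brewing: lift the stopper out of the carafe and stand it upright, fully on the chopping board, nest the blue dripper from the draining rack in the carafe's funnel-shaped mouth, and nest the steel filter from the rack in the dripper, each upright and fully home in its taper. Set the dripper and the filter in gently without dropping them, do not tip the carafe and leave it where it stands, and do not disturb the lemon, the garlic, the pepper mill and the salt shaker.

Things in the scene. Friction and masses are not known exactly. Their poses are not given: they have to be found in the camera images.
- carafe: Round glass carafe, loose, 0.55 kg, 115 mm tall, body 102 mm across, waist in a wooden collar, funnel-shaped mouth: inside 73 mm wide at the rim, narrowing at 30 degrees from the axis to a 45 mm throat 24 mm lower. Origin: centre of its underside on the worktop, z up.
- carafe_mouth (a point): Centre of the carafe's mouth, level with its rim, 115 mm above the worktop.
- stopper: Wooden lid closing the carafe at the start, 56 mm tall, 80 g: cork plug 20 mm tall (52 mm wide at its flat bottom, 75 mm at the top) resting in the funnel by its weight, disc 88 mm across, round knob on top. Origin: centre of the plug's bottom, z up; 97 mm above the carafe's underside when closed. It can stand on its plug.
- stopper_knob (a point): Centre of the stopper's knob, 45 mm above the stopper's origin; the knob is 27 mm across and reaches from 33 to 55 mm above the origin.
- dripper: Blue dripper, 0.2 kg: hollow cone open at both ends, 70 mm tall, outside 24 mm wide below, 105 mm at the rim (30 degrees a side), slippery glaze, wall 3 mm with six ribs inside, loop handle on its +x side. Origin: on the axis at the lower end; z along the axis to the wide mouth. Starts in a cradle, leaning 26 degrees, handle uphill. Seated, its origin is 42 mm below the carafe's mouth, at any yaw.
- dripper_handle (a point): Middle of the dripper's handle, 70 mm from the axis along x and 64 mm above the origin along z. The handle is an upright loop in the dripper's x-z plane, 12 mm thick (along y), from 49 to 78 mm above the origin and out to 85 mm from the axis; seen along the axis it can be pinched across its 12 mm.
- dripper_seat (a point): Point on the dripper's axis 8 mm above its origin: where the origin of the filter lies when the filter is fully home in the dripper.
- filter: Dark steel coffee filter, 0.11 kg: cone with the dripper's outer taper, 24 mm wide at its closed bottom, 100 mm at the rim, 66 mm tall; an arched strap across its mouth carries a black grip. Origin: on the axis at the bottom; z along the axis to the mouth, x along the strap. At the start in the other cradle, leaning 26 degrees.
- filter_grip (a point): Middle of the black grip on the filter's strap, on the axis 103 mm above the filter's origin. The grip is a block 30 mm long (along x), 12 mm thick (along y) and 22 mm tall (along z).
- draining_rack: Fixed wire rack, left or right of the carafe (board on the other side), on a black tray 150 x 270 mm (x, y). Origin under the tray's centre, z up. Two cradles sloped 26 degrees towards its -x side hold dripper and filter, either in either, with origins at x 20, y +68 or -68, z 64 mm of the rack's frame. Highest wire 116 mm up.
- board: Fixed wooden chopping board, 230 mm (x) x 340 mm (y) x 22 mm thick, lying flat. Origin: centre of its underside, z up.
- lemon: Loose lemon, 70 x 56 x 55 mm, lying on the board; origin at the centre of its underside. To be left alone.
- garlic: Loose garlic bulb, 50 mm across and 51 mm tall, standing on the board; origin at the centre of its underside. To be left alone.
- pepper_mill: Loose wooden pepper mill, 58 mm across, 190 mm tall, standing close before or behind the carafe; origin at the centre of its underside. To be left alone.
- salt_shaker: Loose salt shaker, 44 mm across, 90 mm tall, standing on the other side of the carafe; origin at the centre of its underside. To be left alone.

How it is judged:
By the outcome, as a careful person would: the job done as asked, in the order asked, and still so for the second after the job is handed in, with the robot touching nothing.
It also fails if it takes over 64 s, if anything falls off the work surface, if the arm or the gripper's body presses on something with over 40 N, if the wrist force passes 120 N, or if a joint passes its speed limit or range.

## Robot

A 6-joint arm with a two-finger parallel gripper is mounted at the origin on a cart in front of the work surface, level with it; the furniture and walls round the work are solid. World frame = base frame: x ahead of the robot, y to its left, z up, the work surface at z = 0. Lengths are in m, angles in rad, forces in N, time in s.
With the tool pointing down it reaches from about 0.4 to 0.925 m from the base axis. Payload 3.4 kg.
Tool frame: the origin (TCP) lies on the centre line of the jaws, within the pads' length; the fingertips stand 17 mm ahead of it and the grasp point (between the pads) lies 2 mm behind it (r.finger_overhang is the distance from the TCP to the fingertips, in m); z points along the fingers, y is the line along which they close (so a half turn about z gives the same grasp; the last joint's range is limited). The gripper opens to 85 mm and grips with 20 to 120 N. Pads are 22 mm wide; open, the fingers measure 114 mm over their backs; the gripper's body (76 mm by 85 mm) begins 54 mm behind the grasp point. The pads swing forward as they close: fully open they stand 13 mm farther back than shut.
Start: joints at [1.139, 0.307, 1.506, -0, 1.328, -0.073], TCP at [0.201, 0.539, 0.248] pointing down, gripper open.
Joint ranges: [-3.12, 3.12], [-1.05, 2.28], [0.14, 2.33], [-1.42, 4.57], [0.1, 2.73], [-2.68, 2.68]. Speed limits (rad/s): [2.57, 2.57, 3.14, 3.14, 3.14, 3.14].

## Interface

Orientations are given as a rotation vector (axis times angle).
In Python, from cell import r gives the robot as it stands. The module is installed in compiled form; this text tells all that it offers.
- The arm moves only by the shell command python3 -m inch 'ROWS' [FORCE]. ROWS is JSON, one flat list of numbers, 5 for each row, row after row: the closure, from 0 (fully open) to 1 (shut), then the shift along the tool's x, y, z in mm, then the turn about the tool's z in degrees. A call has 1 to 10 rows; each row shifts and turns the commanded pose from where the row before left it, along the tool's axes as they then stand; what a row does not reach is not made up. A row lasts 1/8 s, in which the tool goes at most 62.5 mm and 10.7 degrees, less where a joint would pass 70% of its speed; a pose out of reach is approached as far as the arm can. A call with a gripper value outside its range is refused whole. The fingers move at their own pace and stop on an object; FORCE is the grip in N (left out, the last holds). Time passes only in rows, so rows that do not move let the fingers close. It gives the time, the measured TCP pose, the force, the opening and the grip force at its end, in the units of the state.
- r.state(): the state, without advancing time (a new reading comes with each control period).
- r.read_camera(name): name is "scene" or "side" or "wrist"; returns a dict with "pixels" (384x512x3 uint8, blue, green, red), "camera_matrix" (3x3 intrinsics, pixels), "R" (3x3) and "t" (3): a world point X has camera coordinates R X + t; the wrist camera has in their place "mount" (4x4, takes a point from camera to tool coordinates, whose origin is the TCP and whose axes are the flange's). Camera axes: x right, y down, z forward; pixel columns grow to the right and rows downward; lengths in m; the calibration is good to about 2 mm. A picture is of the moment at which its call begins: read the wrist's pose just before it. There is no depth.
- r.job_done(): hands the job in; it is judged then, once.
The state is a dict: "t": time; "joint_positions": joint angles; "joint_vel": joint speeds; "tau": joint torques, N m; "tool_pos": TCP position; "eef_rot": TCP orientation; "wrist_force": force on the tool from outside, world axes, zero at the start; "torque": the same for the moment, N m; "grip_width": finger opening in m; "finger_force": force on a finger pad.
Only numpy, scipy, OpenCV 4.12 (cv2) and the standard library are available. Lean on these libraries where they do the work, as an engineer would, in place of code of your own. Each camera call takes 0.05 s, during which the arm holds its last target. There are 200 camera calls.

## Working session

There is one attempt and no reset: what is moved stays moved. The work goes in short steps, Python scripts to look and compute and a shell command to move; the robot and the scene stay as the last step left them, time stands still between calls to the robot, and variables do not carry over. Pictures are saved under pics/ and viewed, at most 10 in all, crops included, and the job is handed in when it is done.

```bash
mkdir -p pics
cat > h.py <<'E'
import numpy as np, cv2
from cell import r
from scipy.spatial.transform import Rotation as Ro
def pose(s=None):
    s=s or r.state(); T=np.eye(4); T[:3,:3]=Ro.from_rotvec(s['eef_rot']).as_matrix(); T[:3,3]=s['tool_pos']; return T
def cam(n):
    T=pose(); c=r.read_camera(n); K=np.array(c['camera_matrix'])
    if n=='wrist':
        W=T@np.array(c['mount'])
    else:
        R=np.array(c['R']); W=np.eye(4); W[:3,:3]=R.T; W[:3,3]=-R.T@np.array(c['t'])
    np.savez(n+'.npz',K=K,W=W,p=c['pixels']); return np.array(c['pixels']),K,W
def load(n):
    d=np.load(n+'.npz'); return d['K'],d['W']
def onz(n,u,v,z):
    K,W=load(n); d=W[:3,:3]@np.linalg.inv(K)@[u,v,1]; o=W[:3,3]; return o+d*(z-o[2])/d[2]
def tri(obs):
    A=0;b=0
    for n,u,v in obs:
        K,W=load(n); d=W[:3,:3]@np.linalg.inv(K)@[u,v,1]; d/=np.linalg.norm(d); P=np.eye(3)-np.outer(d,d); A=A+P; b=b+P@W[:3,3]
    return np.linalg.solve(A,b)
def proj(n,X):
    K,W=load(n); c=W[:3,:3].T@(np.array(X)-W[:3,3]); q=K@c; return q[:2]/q[2]
E
python3 - <<'E'
from h import *
for n in('scene','side'):
    p,K,W=cam(n); cv2.imwrite(f'pics/{n}0.png',cv2.resize(p,(800,600),interpolation=cv2.INTER_CUBIC)); print(n,W.round(3).tolist(),K[0,0])
s=r.state(); print(pose().round(3).tolist(),s['grip_width'],s['t'])
E
```

```text
scene [[0.681, -0.379, 0.627, -0.412], [-0.732, -0.382, 0.564, -0.845], [0.026, -0.843, -0.537, 0.941], [0.0, 0.0, 0.0, 1.0]] 493.2705713250847
side [[0.953, -0.199, 0.23, 0.312], [-0.304, -0.64, 0.706, -0.669], [0.007, -0.742, -0.67, 0.764], [0.0, 0.0, 0.0, 1.0]] 366.0907261141159
[[-0.937, 0.35, -0.001, 0.201], [0.35, 0.937, -0.002, 0.538], [0.0, -0.002, -1.0, 0.247], [0.0, 0.0, 0.0, 1.0]] 0.08516194540833195 0.1
```

View pics/scene0.png

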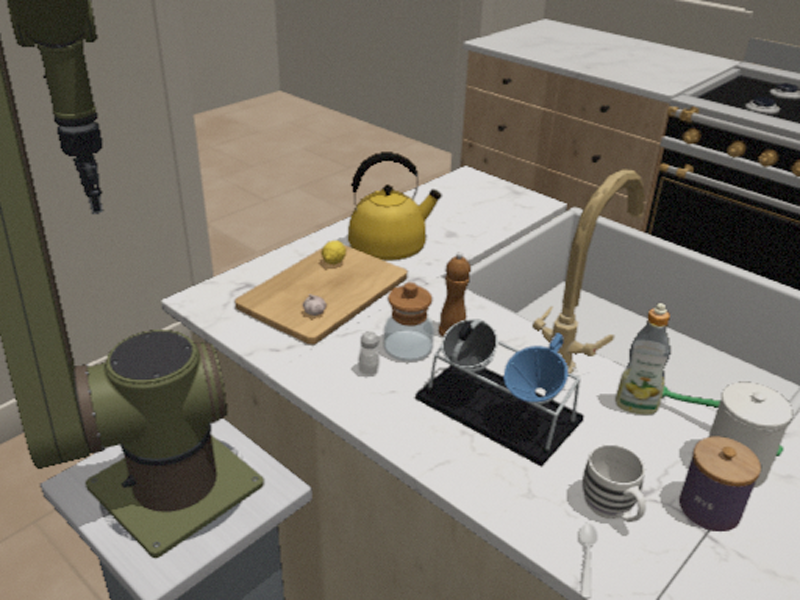

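View pics/side0.png

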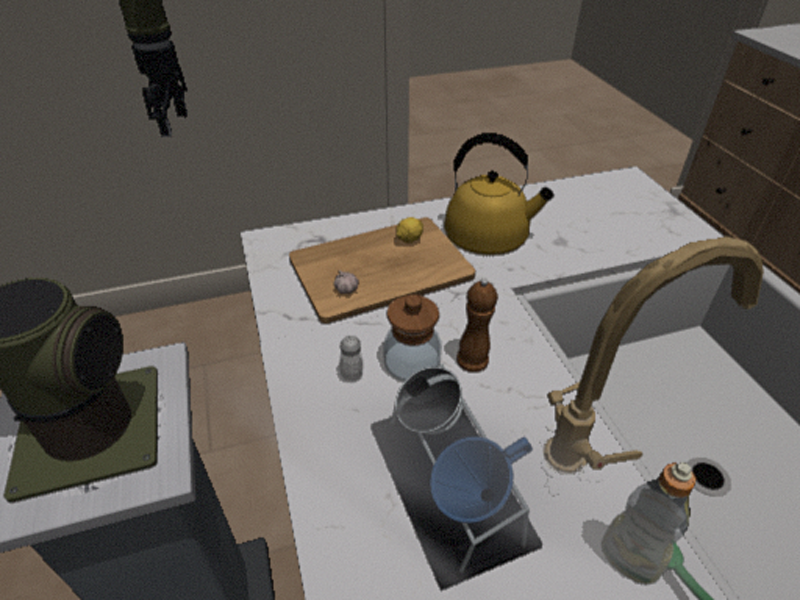

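The scene view shows the board with lemon and garlic on the left, and the carafe with its knob at (410,291). The shaker is in front of the carafe and the mill behind it. The rack on the right holds the filter (470,343) and the dripper (535,375), whose handle is at (557,343). The side view agrees: knob (413,301), handle (518,452).

Run:
```python
from h import *
f=.64
def S(u,v):return('scene',u*f,v*f)
def D(u,v):return('side',u*f,v*f)
print('knob',tri([S(410,291),D(413,301)]).round(4))
print('handle',tri([S(557,343),D(518,452)]).round(4))
print('dr mouth',tri([S(536,374),D(472,480)]).round(4),'fi mouth',tri([S(470,344),D(430,400)]).round(4))
for n,P in(('scene',[(238,298),(313,334),(407,267)]),('side',[(290,258),(322,317),(474,270),(430,220)])):
  for u,v in P: print('board',n,onz(n,u*f,v*f,.022 ).round(3))
for n,P in(('scene',[(417,398),(540,456),(580,414)]),('side',[(372,420),(442,587),(541,545)])):
  for u,v in P: print('tray',n,onz(n,u*f,v*f,.005).round(3))
for n,l in(('scene',[(333,253),(314,306),(457,258),(370,338)]),('side',[(409,230),(346,283),(482,290),(350,341)])):
  for (u,v),z in zip(l,[.05,.045,.18,.085]): print(n,onz(n,u*f,v*f,z).round(3))
a=cv2.imread('pics/scene0.png')
p=np.load('scene.npz')['p'][190:295,265:385]; q=np.load('side.npz')['p'][215:350,235:350]
p=cv2.resize(p,(400,350),interpolation=cv2.INTER_CUBIC); q=cv2.resize(q,(400,470),interpolation=cv2.INTER_CUBIC)
o=np.zeros((470,800,3),np.uint8);o[:350,:400]=p;o[:,400:]=q;cv2.imwrite('pics/rack.png',o)
```

```text
knob [ 0.5363 -0.0147  0.1382]
handle [ 0.568  -0.3304  0.1563]
dr mouth [ 0.5095 -0.3317  0.1227] fi mouth [ 0.5025 -0.1945  0.118 ]
board scene [0.384 0.34  0.022]
board scene [0.41  0.128 0.022]
board scene [0.74  0.172 0.022]
board side [0.373 0.322 0.022]
board side [0.402 0.123 0.022]
board side [0.73  0.169 0.022]
board side [0.704 0.37  0.022]
tray scene [ 0.427 -0.141  0.005]
tray scene [ 0.462 -0.39   0.005]
tray scene [ 0.602 -0.382  0.005]
tray side [ 0.433 -0.121  0.005]
tray side [ 0.451 -0.399  0.005]
tray side [ 0.597 -0.388  0.005]
scene [0.63  0.304 0.05 ]
scene [0.457 0.176 0.045]
scene [ 0.638 -0.049  0.18 ]
scene [ 0.421 -0.024  0.085]
side [0.633 0.308 0.05 ]
side [0.463 0.18  0.045]
side [ 0.634 -0.059  0.18 ]
side [ 0.427 -0.015  0.085]
```

View pics/rack.png

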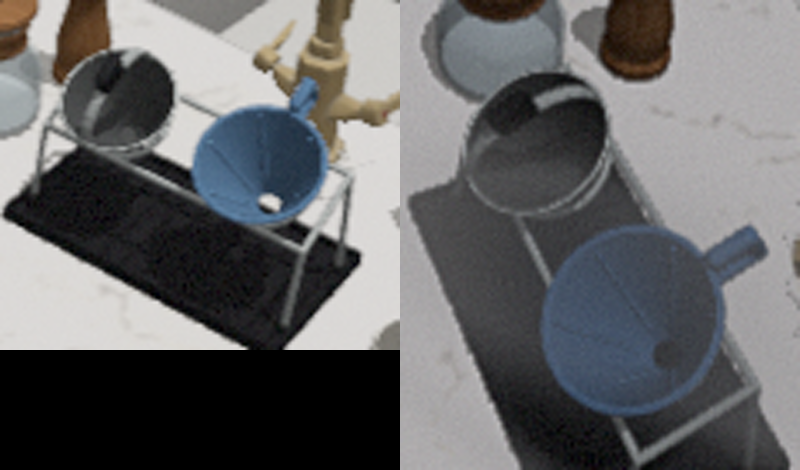

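The crop shows the filter's strap and black grip at (110,80) on the left tile, running roughly along the rack's x. The dripper handle points uphill at (305,97). The rack yaw is about +5°. I'm moving over the knob.

```bash
cat >> h.py <<'E'
def plan(x,y,z,yaw=None):
    T=pose(); d=T[:3,:3].T@(np.array([x,y,z])-T[:3,3])*1000
    w=np.degrees(np.arctan2(-T[0,1],T[1,1])); s=r.state()
    print('pos',T[:3,3].round(4),'yaw %.1f'%w,'shift',d.round(1),'n %.1f'%(np.linalg.norm(d)/62.5),'turn',None if yaw is None else round(-(yaw-w),1),'t %.2f'%s['t'],'w %.4f'%s['grip_width'])
E
python3 -m inch '[0,-46,-36.5,0,0,0,-46,-36.5,0,0,0,-46,-36.5,0,0,0,-46,-36.5,0,0,0,-46,-36.5,0,0,0,-46,-36.5,0,0,0,-46,-36.5,0,0,0,-46,-36.5,0,0,0,-46,-36.5,0,0,0,-46,-36.5,0,0]' 40
python3 -m inch '[0,-30,-30,0,0,0,0,0,0,-8.5,0,0,0,0,-8.5,0,0,0,0,-8.5,0,0,0,0,0]'
python3 - <<'E'
from h import *
p,K,W=cam('wrist'); plan(.536,-.015,.148,5); cv2.imwrite('pics/w1.png',p); print(proj('wrist',[.536,-.015,.142]),W.round(3).tolist())
for n in('scene',):cam(n)
E
```

```text
t: 1.35
tool_pos: [0.5049, 0.0338, 0.2481]
eef_rot: [-0.559, -3.091, -0.0]
wrist_force: [0.9, 1.2, -0.9]
grip_width: 0.0852
finger_force: 0.0
t: 1.98
tool_pos: [0.5217, -0.0031, 0.2479]
eef_rot: [0.134, -3.138, -0.0]
wrist_force: [0.5, 0.5, -0.3]
grip_width: 0.0852
finger_force: 0.0
pos [ 0.5217 -0.003   0.2479] yaw 4.8 shift [-13.3 -13.2  99.9] n 1.6 turn -0.2 t 2.02 w 0.0855
[237.95126856 212.17325262] [[-0.086, 0.962, 0.259, 0.456], [0.996, 0.082, 0.023, -0.009], [0.001, 0.26, -0.966, 0.374], [0.0, 0.0, 0.0, 1.0]]
```

View pics/w1.png

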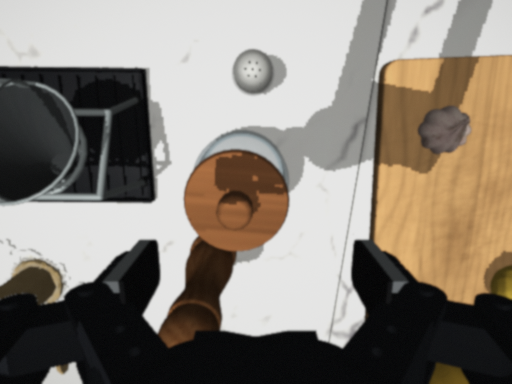

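The knob is at (235,210), against a predicted (238,212), so I shift 1.5 mm in y, descend and grip.

```bash
python3 -m inch '[0,-13,-14.5,0,0,0,0,0,50,0,0,0,0,48,0,0,0,0,0,0,1,0,0,0,0,1,0,0,0,0,1,0,0,0,0,1,0,0,0,0,1,0,0,0,0,1,0,0,0,0]' 40
python3 - <<'E'
from h import *
plan(.5365,-.0165,.148)
K,W=load('wrist')
for n,u,v,z in(('tray',148,67,.005),('tray',156,200,.005),('board',382,68,.022),('garlic',445,130,.03),('salt',253,71,.09),('rim',236,200,.13)): print(n,onz('wrist',u,v,z).round(4))
E
```

```text
t: 3.32
tool_pos: [0.5374, -0.0169, 0.1519]
eef_rot: [-0.137, 3.135, -0.002]
wrist_force: [-0.9, -1.6, 6.5]
grip_width: 0.0255
finger_force: 39.2
pos [ 0.5374 -0.0169  0.1519] yaw 5.0 shift [0.9 0.4 3.9] n 0.1 turn None t 3.33 w 0.0255
tray [ 0.4264 -0.1274  0.005 ]
tray [ 0.5762 -0.118   0.005 ]
board [0.4081 0.1187 0.022 ]
garlic [0.4643 0.1939 0.03  ]
salt [ 0.4289 -0.0128  0.09  ]
rim [ 0.5301 -0.0176  0.13  ]
```

```bash
python3 -m inch '[1,0,0,-10,0,1,0,0,-15,0,1,0,0,-30,0,1,0,0,-30,0,1,0,0,0,0]'
python3 - <<'E'
from h import *
plan(.565,.215,.09,5)
p,K,W=cam('scene'); print(proj('scene',[.537,-.017,.05]))
cv2.imwrite('pics/s2.png',cv2.resize(p[120:270,150:350],(800,600)))
E
```

```text
t: 3.95
tool_pos: [0.5381, -0.0163, 0.2385]
eef_rot: [-0.137, 3.132, -0.001]
wrist_force: [0.4, -0.3, -1.2]
grip_width: 0.0257
finger_force: 39.4
pos [ 0.5381 -0.0163  0.2385] yaw 5.0 shift [-46.  228.3 148.5] n 4.4 turn 0.0 t 3.95 w 0.0257
[261.44265219 208.82217451]
```

View pics/s2.png

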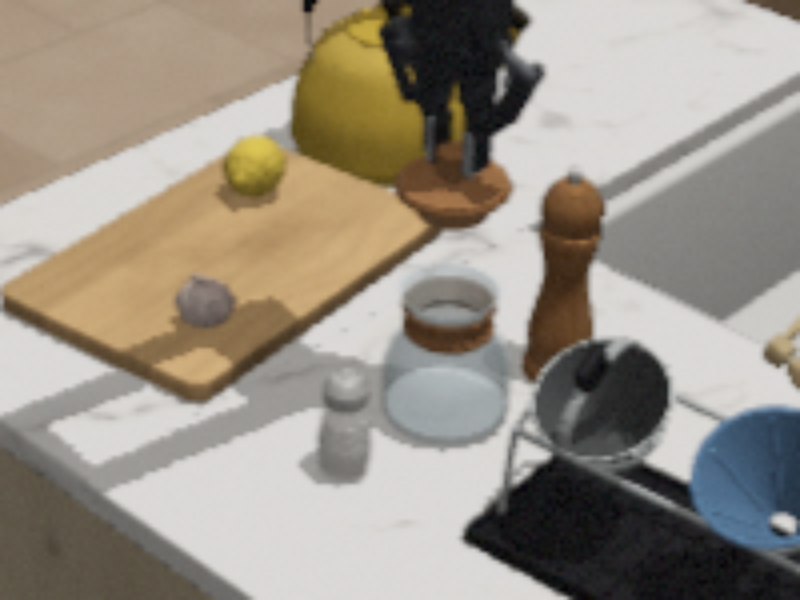

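The stopper hangs level in the gripper at (455,185) and the carafe stands unmoved. I'm carrying the stopper to the board's clear spot.

```bash
python3 -m inch '[1,-11.5,57,0,0,1,-11.5,57,0,0,1,-11.5,57,0,0,1,-11.5,57,0,0,1,0,0,50,0,1,0,0,50,0,1,0,0,45,0,1,0,0,10,0,1,0,0,4,0,1,0,0,0,0]'
python3 - <<'E'
from h import *
plan(.565,.215,.0775)
E
```

```text
t: 5.25
tool_pos: [0.5608, 0.2143, 0.0775]
eef_rot: [0.137, -3.137, 0.001]
wrist_force: [0.8, -0.1, -1.6]
grip_width: 0.0257
finger_force: 39.6
pos [0.5608 0.2143 0.0775] yaw 5.0 shift [-4.3  0.3 -0. ] n 0.1 turn None t 5.25 w 0.0257
```

```bash
python3 -m inch '[1,0,0,1,0,1,0,0,1,0,1,0,0,0,0]'
```

```text
t: 5.62
tool_pos: [0.5623, 0.2145, 0.077]
eef_rot: [-0.137, 3.138, -0.0]
wrist_force: [-4.0, -2.7, 15.2]
grip_width: 0.0254
finger_force: 41.1
```

```bash
python3 -m inch '[0,0,0,0,0,0,0,0,0,0,0,0,0,0,0,0,0,0,0,0,0,0,0,-30,0,0,0,0,-60,0,0,0,0,-60,0,0,0,0,-30,0,0,0,0,0,0]'
python3 - <<'E'
from h import *
plan(.56,-.325,.25,4)
f=.64
print('faucet base',onz('side',567*f,465*f,0),onz('scene',567*f,365*f,0))
print('fau handle left',tri([('scene',543*f,318*f),('side',556*f,397*f)]),'right',tri([('scene',607*f,340*f),('side',640*f,454*f)]))
print('fau top',tri([('scene',630*f,175*f),('side',715*f,240*f)]), 'col top',tri([('scene',580*f,260*f),('side',600*f,350*f)]))
E
```

```text
t: 6.75
tool_pos: [0.564, 0.2154, 0.2575]
eef_rot: [-0.137, 3.132, 0.003]
wrist_force: [0.4, 0.2, 0.1]
grip_width: 0.085
finger_force: 0.0
pos [0.564  0.2154 0.2575] yaw 5.0 shift [  51.1 -538.     6.4] n 8.6 turn 1.0 t 6.75 w 0.0850
faucet base [ 0.69506966 -0.28648911  0.        ] [ 0.71493406 -0.28285845  0.        ]
fau handle left [ 0.68567501 -0.23094891  0.10170564] right [ 0.78092702 -0.32576568  0.04881423]
fau top [ 0.77779239 -0.30054007  0.40239172] col top [ 0.68503817 -0.28581726  0.25580291]
```

The stopper is released. Next stop is above the dripper handle.

```bash
python3 -m inch '[0,6,-60,0,0,0,6,-60,0,0,0,6,-60,0,0,0,6,-60,0,0,0,6,-60,0,0,0,6,-60,0,0,0,6,-60,0,0,0,6,-60,0,0,0,3,-50,0,0,0,0,0,0,0]' 60
python3 - <<'E'
from h import *
p,K,W=cam('wrist'); plan(.57,-.325,.25,4); cv2.imwrite('pics/w2.png',cv2.resize(p,(768,576),interpolation=cv2.INTER_CUBIC)); print(proj('wrist',[.57,-.325,.152])*1.5)
E
```

```text
t: 8.0
tool_pos: [0.5565, -0.3213, 0.2513]
eef_rot: [0.13, -3.136, -0.001]
wrist_force: [0.4, 1.2, 0.5]
grip_width: 0.0856
finger_force: 0.0
pos [ 0.5564 -0.3188  0.2515] yaw 4.8 shift [-13.   -7.3   1.5] n 0.2 turn 0.8 t 8.05 w 0.0853
[372.74713905 322.79160861]
```

View pics/w2.png

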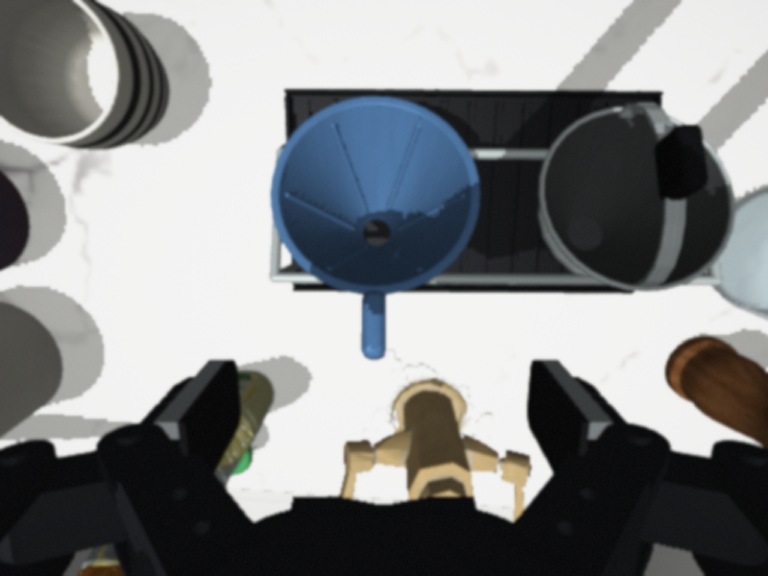

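The handle runs straight along the tool's x, from (373,293) to (373,352) in the enlarged picture, centred where predicted. The faucet stays clear. I'll recheck now that the arm has settled.

Run:
```python
from h import *
p,K,W=cam('wrist'); h=cv2.cvtColor(p,cv2.COLOR_BGR2HSV); m=((h[...,0]>95)&(h[...,0]<125)&(h[...,1]>90)&(h[...,2]>40))
for v in (202,212,222,230):
    c=np.where(m[v,200:300])[0]+200; print(v,c.min(),c.max(),onz('wrist',c.mean(),v,.156).round(4))
print(onz('wrist',248,np.where(m[:,248])[0].max(),.156))
plan(.572,-.325,.150,4); print(r.state()['joint_positions'])
a=cam('scene')[0][170:250,225:305];b=cam('side')[0][180:260,225:305]
cv2.imwrite('pics/car.png',np.hstack([cv2.resize(i,(400,400),interpolation=cv2.INTER_CUBIC) for i in(a,b)]))
```

```text
202 239 251 [ 0.5587 -0.3257  0.156 ]
212 238 251 [ 0.5663 -0.3255  0.156 ]
222 238 251 [ 0.5741 -0.3249  0.156 ]
230 238 251 [ 0.5803 -0.3244  0.156 ]
[ 0.58569738 -0.32141663  0.156     ]
pos [ 0.5565 -0.3173  0.2519] yaw 4.9 shift [-15.1  -9.3 101.8] n 1.7 turn 0.9 t 8.10 w 0.0855
[-5.84482191e-01  3.97931880e-01  1.35304088e+00  6.66529147e-04
  1.39503506e+00 -2.24119739e+00]
```

View pics/car.png

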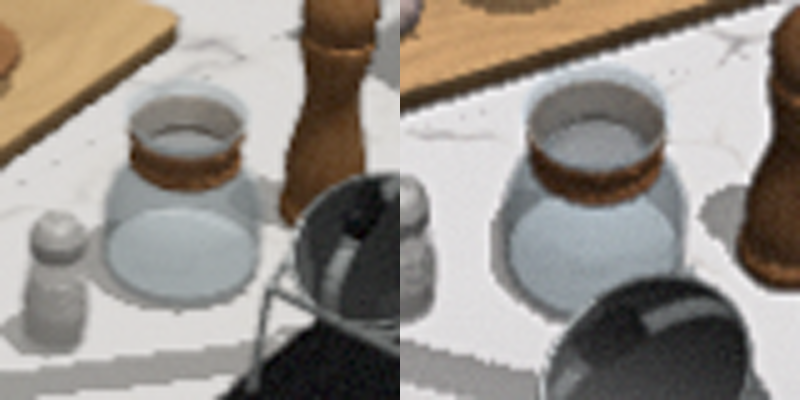

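The scene tile shows the carafe rim at columns 127–250 and the side tile at 525–668. I'm gripping the handle now.

```bash
python3 -m inch '[0,-16,-9,0,0,0,0,0,0,0,0,0,0,50,0,0,0,0,46,0,0,0,0,6,0,0,0,0,0,0]' 90
python3 - <<'E'
from h import *
plan(.573,-.325,.150,4); print(r.state()['wrist_force'])
p=tri([('scene',262.7,192),('side',264.3,202)]);print(p)
from scipy.optimize import least_squares as L
print(L(lambda q:[proj('scene',[*q,.115])[0]-262.7,proj('side',[*q,.115])[0]-264.3],[.537,-.017]).x, proj('scene',[.537,-.017,.115]),proj('side',[.537,-.017,.115]))
E
```

```text
t: 8.95
tool_pos: [0.5745, -0.3247, 0.153]
eef_rot: [-0.138, 3.138, -0.0]
wrist_force: [0.6, -0.2, 1.4]
grip_width: 0.0857
finger_force: 0.0
pos [ 0.5745 -0.3247  0.153 ] yaw 5.0 shift [ 1.5 -0.2  3. ] n 0.1 turn 1.0 t 8.95 w 0.0857
[ 0.61937964 -0.19933674  1.38473534]
[ 0.53360604 -0.02171356  0.11774435]
[ 0.53300884 -0.02302671] [262.11848589 191.43992351] [265.04176483 201.67933679]
```

```bash
python3 -m inch '[0,1.5,0,3,0,1,0,0,0,0,1,0,0,0,0,1,0,0,0,0,1,0,0,0,0,1,0,0,0,0,1,0,0,-8,0,1,0,0,-15,0,1,0,0,-30,0,1,0,0,0,0]' 90
```

```text
t: 10.2
tool_pos: [0.5748, -0.3268, 0.2058]
eef_rot: [-0.137, 3.133, -0.007]
wrist_force: [-0.3, 0.3, -1.7]
grip_width: 0.0112
finger_force: 87.8
```

```bash
python3 -m inch '[1,0,0,-50,0,1,0,0,-50,0,1,0,0,0,-10.4,1,0,0,0,-10.4,1,0,0,0,-10.4,1,0,0,0,-10.4,1,0,0,0,-10.4,1,0,0,0,0]'
python3 - <<'E'
from h import *
a=np.radians(57);c=np.array([.537,-.0175]);h=c+.0506*np.array([np.cos(a),np.sin(a)])
plan(*h,.26,57); print(r.state()['joint_positions'][5])
p=cam('scene')[0];q=cam('side')[0]
cv2.imwrite('pics/lift.png',np.hstack([p[30:330,200:500],q[30:330,200:500]]))
E
```

```text
t: 11.2
tool_pos: [0.6137, -0.2147, 0.2861]
eef_rot: [1.178, -2.815, 0.142]
wrist_force: [-0.3, 0.5, -2.1]
grip_width: 0.0106
finger_force: 88.3
pos [ 0.6137 -0.2147  0.2861] yaw 45.6 shift [-137.7  203.8   -0.5] n 3.9 turn -11.4 t 11.20 w 0.0106
-2.68281027581498
```

View pics/lift.png

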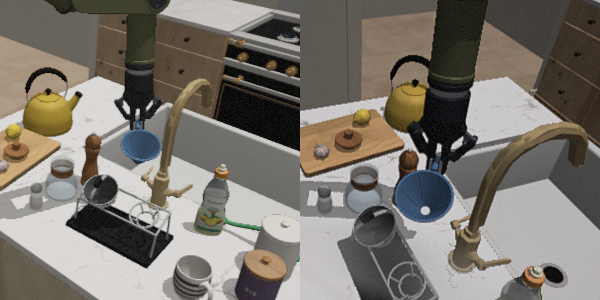

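The dripper is held firmly, still leaning, and the cradle is empty at (150,213). The last joint reached its limit, so I'm unwinding a little before going on.

```bash
python3 -m inch '[1,0,0,0,10,1,0,0,0,10,1,0,0,0,0]'
python3 - <<'E'
from h import *
print(pose().round(3).tolist(),r.state()['joint_positions'])
plan(.537,-.17,.31,20)
E
```

```text
t: 11.68
tool_pos: [0.613, -0.2211, 0.2882]
eef_rot: [0.665, -2.996, 0.169]
wrist_force: [-0.4, -0.0, -1.9]
grip_width: 0.0107
finger_force: 88.1
[[-0.904, -0.425, -0.042, 0.613], [-0.418, 0.9, -0.122, -0.221], [0.09, -0.092, -0.992, 0.288], [0.0, 0.0, 0.0, 1.0]] [-0.34083809  0.39305681  1.27713833 -0.12999522  1.47145264 -2.33564132]
pos [ 0.613  -0.2211  0.2882] yaw 25.3 shift [ 49.3  76.3 -24.7] n 1.5 turn 5.3 t 11.68 w 0.0107
```

```bash
python3 - <<'E'
from h import *
plan(.613,-.2211,.315); plan(.566,.026,.315,58)
E
python3 -m inch '[1,3,-3,-27,0,1,0,0,0,0]'
python3 - <<'E'
from h import *
plan(.566,.026,.31,58)
E
```

```text
pos [ 0.613  -0.2211  0.2882] yaw 25.3 shift [  2.4  -2.5 -26.6] n 0.4 turn None t 11.68 w 0.0107
pos [ 0.613  -0.2211  0.2882] yaw 25.3 shift [-58.3 240.  -54.7] n 4.0 turn -32.7 t 11.68 w 0.0107
t: 11.92
tool_pos: [0.6142, -0.2218, 0.3179]
eef_rot: [0.668, -3.0, 0.174]
wrist_force: [-0.6, 0.6, -2.0]
grip_width: 0.011
finger_force: 88.4
pos [ 0.6142 -0.2218  0.3179] yaw 25.3 shift [-60.9 244.2 -21. ] n 4.0 turn -32.7 t 11.93 w 0.0110
```

```bash
python3 -m inch '[1,-12,49,-4,0,1,-12,49,-4,0,1,-12,49,-4,0,1,-12,49,-4,0,1,-12,48,-4,0,1,0,0,0,-8,1,0,0,0,-8,1,0,0,0,-8,1,0,0,0,0]'
python3 - <<'E'
from h import *
print(r.state()['joint_positions'][[0,3,5]] if hasattr(r.state()['joint_positions'],'shape') else r.state()['joint_positions'])
plan(.566,.026,.31,58); T=pose(); print(T[:3,2])
E
```

```text
t: 13.05
tool_pos: [0.5641, 0.0268, 0.3067]
eef_rot: [1.265, -2.774, 0.142]
wrist_force: [-0.2, 0.2, -1.8]
grip_width: 0.0109
finger_force: 88.7
[ 0.04760522 -0.11994966 -2.36851859]
pos [0.5641 0.0268 0.3067] yaw 49.2 shift [-0.3 -2.1 -3.2] n 0.1 turn -8.8 t 13.05 w 0.0109
[-0.04288973 -0.12160616 -0.99165136]
```

```bash
python3 -m inch '[1,0,0,0,-6,1,0,0,0,-5,1,0,0,0,0,1,0,0,0,0]'
cat > ins.py <<'E'
from h import *
from scipy.optimize import minimize_scalar
C=np.array([.537,-.0175,.115])
T=pose(); R=T[:3,:3]; c,s=np.cos(np.radians(26)),np.sin(np.radians(26))
X=R@[-c,0,-s]; Z=R@[s,0,-c]; Y=np.cross(Z,X)
print('lean deg',np.degrees(np.arccos(Z[2])),'dripper x elev',np.degrees(np.arcsin(X[2])),'y elev',np.degrees(np.arcsin(Y[2])),'handle az',np.degrees(np.arctan2(X[1],X[0])))
hh=np.array([X[0],X[1],0]); hh/=np.linalg.norm(hh)
th=np.arcsin(X[2])
off=np.array([1.5*np.cos(th),0,-2])*0 
def config(th):  # two-contact: find ox,oz (mm, rel. rim centre) lowest non-penetrating
    c,s=np.cos(th),np.sin(th)
    t=np.linspace(0,70,141)
    L=np.stack([-s*t-c*(12+.577*t), c*t-s*(12+.577*t)]); Rr=np.stack([-s*t+c*(12+.577*t), c*t+s*(12+.577*t)])
    d=np.linspace(0,24,49); fl=np.stack([36.5-.577*d,-d])
    def oz(ox):
        # min oz such that wall lies inside funnel: for each sampled height
        def ok(o):
            for W,sg in((L,-1),(Rr,1)):
                x=(W[0]+ox)*sg; z=W[1]+o
                lim=np.where(z>0,1e3,np.where(z>-24,36.5+.577*z,22.5))
                if (x>lim+.05).any(): return False
            return True
        lo,hi=-60,20
        for _ in range(20):
            m=(lo+hi)/2
            if ok(m): hi=m
            else: lo=m
        return hi
    best=min(((oz(ox),ox) for ox in np.arange(-15,36,.5)))
    return best[1],best[0]
g=np.array([71.5,62.])  # grip point in dripper x,z
def tcp(th,ox,oz):
    c,s=np.cos(th),np.sin(th); p=np.array([ox+g[0]*c-g[1]*s, oz+g[0]*s+g[1]*c])
    return C+hh*p[0]/1000+np.array([0,0,p[1]/1000])
if __name__=='__main__':
    print('TCP',T[:3,3].round(4))
    for f in(1,.66,.33,0):
        ox,oz=config(th*f); p=tcp(th*f,ox,oz); print('th %.1f'%np.degrees(th*f),'o',ox,round(oz,1),'tcp',p.round(4),'toolshift',(R.T@(p-T[:3,3])*1000).round(1))
E
python3 ins.py
```

```text
t: 13.55
tool_pos: [0.5642, 0.0268, 0.3073]
eef_rot: [1.519, -2.635, 0.129]
wrist_force: [-0.1, 0.2, -1.6]
grip_width: 0.0108
finger_force: 88.7
lean deg 18.779508991160828 dripper x elev 18.724317258834812 y elev -1.3876604634334935 handle az 60.47669229327606
TCP [0.5642 0.0268 0.3073]
th 18.7 o 11.0 -28.1 tcp [0.566  0.0337 0.1686] toolshift [-24.3   5.3 136.6]
th 12.4 o 8.5 -34.1 tcp [0.5691 0.0391 0.1567] toolshift [-32.    5.6 147.6]
th 6.2 o 4.5 -38.6 tcp [0.571  0.0425 0.1457] toolshift [-37.2   5.9 158. ]
th 0.0 o 0.0 -42.5 tcp [0.5722 0.0447 0.1345] toolshift [-41.2   6.2 168.8]
```

```bash
python3 -m inch '[1,-10,2.5,30,0,1,-10,2.5,40,0,1,0,0,35,0,1,0,0,0,0,1,0,0,0,0]'
cat > fit.py <<'E'
from h import *
from scipy.optimize import minimize
a=np.linspace(0,2*np.pi,60)
def sil(n,o,ax):
    z=np.array([ax[0],ax[1],np.sqrt(1-ax[0]**2-ax[1]**2)]); x=np.cross([0,1,0],z); x/=np.linalg.norm(x); y=np.cross(z,x)
    P=[o+h*z+rr*(np.cos(t)*x+np.sin(t)*y) for h,rr in((0,.012),(.07,.0525)) for t in a]
    m=np.zeros((384*2,512*2),np.uint8); q=np.array([proj(n,p) for p in P])*2+.5
    cv2.fillConvexPoly(m,cv2.convexHull(np.round(q).astype(np.int32)),1); return m
def fit(o,ax,names=('scene','side'),cut=None):
    M={}
    for n in names:
        p=cam(n)[0]; h=cv2.cvtColor(p,cv2.COLOR_BGR2HSV)
        m=((h[...,0]>98)&(h[...,0]<122)&(h[...,1]>95)&(h[...,2]>35)).astype(np.uint8)
        m=cv2.resize(m,None,fx=2,fy=2,interpolation=cv2.INTER_NEAREST); roi=cv2.dilate(sil(n,o,ax),np.ones((41,41)))
        m=cv2.morphologyEx(m,cv2.MORPH_CLOSE,np.ones((15,15))); m=cv2.morphologyEx(m*roi,cv2.MORPH_OPEN,np.ones((25,25)));M[n]=m
    def cost(v):
        e=0
        for n in M:
            s=sil(n,v[:3]/100,v[3:]/10)
            if cut is not None: s=s*0+s; 
            e+=1-(s&M[n]).sum()/max(1,(s|M[n]).sum())
        return e
    v=np.r_[np.array(o)*100,np.array(ax)*10]
    S=np.vstack([v]+[v+d for d in np.eye(5)*.8])
    b=minimize(cost,v,method='Nelder-Mead',options=dict(initial_simplex=S,maxiter=250)); print('cost0 %.3f cost %.3f'%(cost(v),b.fun),'o',(b.x[:3]/100).round(4),'axis',(b.x[3:]/10).round(3)); return b.x
E
python3 - <<'E'
import ins; from ins import *
from fit import fit
p=T[:3,3]; o=p-(g[0]*X+g[1]*Z)/1000; print('TCP',p.round(4),'pred o',o.round(4),'axis',Z.round(3)); fit(o,Z[:2])
E
python3 ins.py
```

```text
t: 14.18
tool_pos: [0.5666, 0.0339, 0.2019]
eef_rot: [1.522, -2.635, 0.13]
wrist_force: [-0.6, -0.4, -1.6]
grip_width: 0.0109
finger_force: 88.5
lean deg 18.850152967360764 dripper x elev 18.786673382403958 y elev -1.4904760270456159 handle az 60.61253166561993
TCP [0.5666 0.0339 0.2019] pred o [ 0.5446 -0.0085  0.1202] axis [-0.182 -0.267  0.946]
cost0 0.255 cost 0.187 o [ 0.5441 -0.0051  0.1203] axis [-0.165 -0.256]
lean deg 18.92260493205298 dripper x elev 18.851076524088473 y elev -1.5846179216982166 handle az 60.66673064169486
TCP [0.5671 0.034  0.2027]
th 18.9 o 11.0 -27.9 tcp [0.5657 0.0336 0.1689] toolshift [-3.2  1.9 33.7]
th 12.4 o 8.5 -34.0 tcp [0.5688 0.0391 0.1569] toolshift [-10.9   2.3  44.8]
th 6.2 o 4.5 -38.5 tcp [0.5707 0.0425 0.1459] toolshift [-16.2   2.6  55.3]
th 0.0 o 0.0 -42.5 tcp [0.572  0.0448 0.1345] toolshift [-20.2   3.   66.2]
```

The fitted dripper pose agrees with the prediction to within 3 mm and 1°. I'm lowering into the funnel and will soften the grip at contact.

```bash
python3 -m inch '[1,-1.5,1,12,0,1,-1,1,10,0,1,0,0,6,0,1,0,0,0,0]' 60; python3 -m inch '[1,-1,0,4,0,1,-1,0,3,0,1,0,0,0,0,1,0,0,0,0]' 30; python3 ins.py
```

```text
t: 14.78
tool_pos: [0.5632, 0.0336, 0.1718]
eef_rot: [1.521, -2.632, 0.127]
wrist_force: [-0.2, -1.0, -1.1]
grip_width: 0.0109
finger_force: 88.7
t: 15.28
tool_pos: [0.564, 0.0342, 0.1652]
eef_rot: [1.521, -2.632, 0.128]
wrist_force: [-2.9, -3.0, -2.0]
grip_width: 0.0111
finger_force: 88.7
lean deg 18.719501164739835 dripper x elev 18.66799081817211 y elev -1.3387971626558997 handle az 60.59909891601347
TCP [0.564  0.0342 0.1652]
th 18.7 o 11.0 -28.2 tcp [0.5659 0.0338 0.1684] toolshift [-0.2 -2.  -3.3]
th 12.3 o 8.5 -34.2 tcp [0.569  0.0392 0.1567] toolshift [-7.8 -1.6  7.6]
th 6.2 o 4.5 -38.6 tcp [0.5708 0.0426 0.1457] toolshift [-13.   -1.4  18. ]
th 0.0 o 0.0 -42.5 tcp [0.5721 0.0448 0.1345] toolshift [-17.   -1.1  28.8]
```

```bash
python3 -m inch '[0.9,0,-1,0,0,0.9,0,-1,0,0,0.88,0,0,0,0]' 20; python3 -m inch '[0.875,-2.5,0,3.5,0,0.875,-2.5,0,3.5,0,0.875,0,0,0,0]' 20;  python3 -m inch '[0.875,-2.5,0,4,0,0.875,-2.5,0,4,0,0.875,0,0,0,0]' 20; python3 ins.py|tail -5
```

```text
t: 15.65
tool_pos: [0.5666, 0.0336, 0.1655]
eef_rot: [1.523, -2.633, 0.129]
wrist_force: [-1.1, -1.9, -0.9]
grip_width: 0.0108
finger_force: 88.7
t: 16.02
tool_pos: [0.5677, 0.0369, 0.1583]
eef_rot: [1.522, -2.631, 0.129]
wrist_force: [-4.2, -1.8, 4.2]
grip_width: 0.0111
finger_force: 77.7
t: 16.4
tool_pos: [0.5695, 0.0408, 0.1492]
eef_rot: [1.521, -2.632, 0.126]
wrist_force: [-5.5, -0.6, 3.1]
grip_width: 0.0111
finger_force: 78.0
TCP [0.5695 0.0408 0.1492]
th 18.7 o 11.0 -28.1 tcp [0.5659 0.0338 0.1685] toolshift [ 10.3  -0.9 -18.1]
th 12.3 o 8.5 -34.1 tcp [0.569  0.0392 0.1567] toolshift [ 2.6 -0.6 -7.2]
th 6.2 o 4.5 -38.6 tcp [0.5709 0.0425 0.1457] toolshift [-2.6 -0.3  3.2]
th 0.0 o 0.0 -42.5 tcp [0.5722 0.0448 0.1345] toolshift [-6.6 -0.  14. ]
```

```bash
python3 -m inch '[0.868,-1,1,2,0,0.868,-1,0.5,2.5,0,0.868,0,0,0,0]' 20;  python3 -m inch '[0.868,-2,0,3,0,0.868,-1.5,0,3,0,0.868,0,0,0,0]' 20; python3 ins.py|tail -3
python3 - <<'E'
from fit import *
fit([.537,-.0175,.073],[-.02,-.03])
E
```

```text
t: 16.77
tool_pos: [0.5699, 0.0426, 0.1445]
eef_rot: [1.522, -2.633, 0.128]
wrist_force: [-4.9, -0.3, 3.7]
grip_width: 0.0117
finger_force: 43.3
t: 17.15
tool_pos: [0.5711, 0.0447, 0.1379]
eef_rot: [1.521, -2.633, 0.127]
wrist_force: [-5.8, -0.7, 2.7]
grip_width: 0.0115
finger_force: 43.6
th 12.4 o 8.5 -34.1 tcp [0.569  0.0392 0.1567] toolshift [  8.2  -1.3 -17.9]
th 6.2 o 4.5 -38.6 tcp [0.5709 0.0425 0.1457] toolshift [ 3.  -1.1 -7.5]
th 0.0 o 0.0 -42.5 tcp [0.5721 0.0448 0.1345] toolshift [-1.  -0.8  3.3]
cost0 0.462 cost 0.400 o [ 0.5359 -0.0151  0.0732] axis [-0.006  0.009]
```

```bash
python3 -m inch '[0.868,-0.5,1,2,0,0.868,-0.5,0.5,2,0,0.868,0,0,0,0]' 20; python3 -m inch '[0.86,0,0,0,0,0.84,0,0,0,0,0.8,0,0,0,0,0.8,0,0,0,0]' 20
python3 - <<'E'
from fit import *
v=fit([.537,-.0175,.073],[-.0,-.0]); plan(.5,0,0)
E
```

```text
t: 17.62
tool_pos: [0.5709, 0.0457, 0.1343]
eef_rot: [1.522, -2.634, 0.129]
wrist_force: [-4.0, -1.2, 4.4]
grip_width: 0.0115
finger_force: 43.8
t: 18.12
tool_pos: [0.5716, 0.0458, 0.1342]
eef_rot: [1.523, -2.634, 0.13]
wrist_force: [-0.6, 0.3, 0.4]
grip_width: 0.0171
finger_force: 0.0
cost0 0.547 cost 0.501 o [ 0.5356 -0.013   0.0687] axis [0.03  0.057]
pos [0.5711 0.0457 0.1341] yaw 60.2 shift [ 57.7  42.3 141.5] n 2.5 turn None t 18.23 w 0.0171
```

The dripper is released and seated. I'm backing off, then turning back before heading to the filter.

```bash
python3 -m inch '[0.5,0,0,0,0,0.4,0,0,0,0,0.4,0,0,-15,0,0.4,0,0,-50,0,0,0,0,-55,0,0,0,0,-20,0,0,0,0,0,0]' 60
python3 - <<'E'
from fit import *
fit([.537,-.0175,.073],[0,0])
p=cam('scene')[0][150:250,230:330];q=cam('side')[0][150:250,220:320]
cv2.imwrite('pics/seat.png',np.hstack([cv2.resize(i,(400,400),interpolation=cv2.INTER_CUBIC) for i in(p,q)]))
E
python3 -m inch '[0,0,0,0,9.2,0,0,0,0,9.2,0,0,0,0,9.2,0,0,0,0,9.2,0,0,0,0,9.2,0,0,0,0,9.2,0,0,0,0,0]'
python3 - <<'E'
from h import *
plan(.47,-.191,.25,4.5);print(pose()[:3,2])
E
```

```text
t: 19.1
tool_pos: [0.578, 0.0631, 0.2761]
eef_rot: [1.525, -2.638, 0.133]
wrist_force: [-0.0, -1.5, -0.4]
grip_width: 0.0857
finger_force: 0.0
cost0 0.555 cost 0.504 o [ 0.534  -0.0135  0.0701] axis [0.031 0.05 ]
t: 20.18
tool_pos: [0.5757, 0.0624, 0.2713]
eef_rot: [0.133, -3.083, 0.186]
wrist_force: [-0.5, 0.3, 0.2]
grip_width: 0.0855
finger_force: 0.0
pos [0.5757 0.0624 0.2713] yaw 5.1 shift [ 125.1 -238.7   56.8] n 4.4 turn 0.6 t 20.18 w 0.0855
[-0.04521111 -0.12199041 -0.99150103]
```

View pics/seat.png

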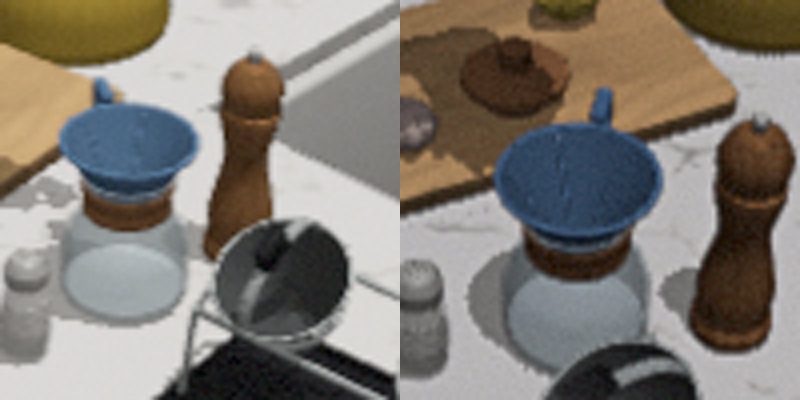

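The dripper sits level in the carafe mouth: its rim extremes are (60,147) and (200,148) in the scene tile. I'll check that rim numerically and go above the filter.

```bash
python3 - <<'E'
from fit import *
from scipy.optimize import least_squares
obs=[]
for n in('scene','side'):
    p=cam(n)[0]; h=cv2.cvtColor(p,cv2.COLOR_BGR2HSV)
    m=((h[...,0]>98)&(h[...,0]<122)&(h[...,1]>95)&(h[...,2]>35)).astype(np.uint8)
    q=proj(n,[.537,-.0175,.13]).astype(int); z=np.zeros_like(m); z[q[1]-32:q[1]+32,q[0]-32:q[0]+32]=1; m=cv2.morphologyEx(m*z,cv2.MORPH_CLOSE,np.ones((5,5)));m=cv2.morphologyEx(m,cv2.MORPH_OPEN,np.ones((9,9)))
    c=max(cv2.findContours(m,0,cv2.CHAIN_APPROX_NONE)[0],key=len)[:,0].astype(float)
    w=(c[:,0].max()-c[:,0].min())/2; 
    obs.append((n,c))
t=np.linspace(0,2*np.pi,180)
def rim(n,v):
    z=np.array([v[3],v[4],1]);z/=np.linalg.norm(z);x=np.cross([0,1,0],z);x/=np.linalg.norm(x);y=np.cross(z,x)
    P=np.array(v[:3])+.0525*(np.cos(t)[:,None]*x+np.sin(t)[:,None]*y)
    return np.array([proj(n,p) for p in P])
def res(v):
    v=np.array(v)*[.01,.01,.01,.1,.1]; out=[]
    for n,c in obs:
        e=rim(n,v); k=[e[:,0].argmin(),e[:,0].argmax()]
        up=c[c[:,1]<(c[:,1].min()+ .6*(e[:,1].max()-e[:,1].min()))]  # upper arc only
        d=np.linalg.norm(up[:,None]-e[None],axis=2).min(1); out+=list(np.clip(d,0,3))
    return out
b=least_squares(res,[53.7,-1.75,14.3,0,0],diff_step=1e-3); print((b.x*[.01,.01,.01,.1,.1]).round(4), b.cost, np.mean(res([53.7,-1.75,14.3,0,0])),np.mean(b.fun))
E
python3 -m inch '[0,25,-48,8,0,0,25,-48,8,0,0,25,-48,8,0,0,25,-48,8,0,0,25,-47,0,0,0,0,0,0,0,0,0,0,0,0]'
python3 - <<'E'
from h import *
p,K,W=cam('wrist'); plan(.48,-.191,.16,4.5); q=proj('wrist',[.4807,-.1912,.157]); print(q)
u,v=q.astype(int); p2=p[max(0,v-100):v+100,max(0,u-133):u+133]; print(max(0,u-133),max(0,v-100),p2.shape)
cv2.imwrite('pics/filt.png',cv2.resize(p2,None,fx=3,fy=3,interpolation=cv2.INTER_CUBIC))
E
```

```text
t: 21.15
tool_pos: [0.4715, -0.1877, 0.2756]
eef_rot: [0.131, -3.086, 0.184]
wrist_force: [-0.1, -0.7, -0.0]
grip_width: 0.0852
finger_force: 0.0
pos [ 0.4718 -0.1872  0.2755] yaw 5.1 shift [-13.9   9.  114.7] n 1.9 turn 0.6 t 21.20 w 0.0853
[267.24585902 209.50703657]
134 109 (200, 266, 3)Traceback (most recent call last):
  File "<stdin>", line 23, in <module>
    return func(*args, **kwargs)
    result = trf(vector_fun.fun, vector_fun.jac, x0, f0, J0, lb, ub, ftol, xtol,
                 gtol, max_nfev, x_scale, loss_function, tr_solver,
                 tr_options.copy(), verbose, callback=callback_wrapped)
    return trf_no_bounds(
        fun, jac, x0, f0, J0, ftol, xtol, gtol, max_nfev, x_scale,
        loss_function, tr_solver, tr_options, verbose, callback=callback)
    J = jac(x)
    self._update_jac()
    ~~~~~~~~~~~~~~~~^^
    self.J = self.jac_wrapped(xp_copy(self.x), f0=self.f)
             ~~~~~~~~~~~~~~~~^^^^^^^^^^^^^^^^^^^^^^^^^^^^
    J, dct = approx_derivative(
             ~~~~~~~~~~~~~~~~~^
        self.fun,
        ^^^^^^^^^
    ...<2 lines>...
        **self.finite_diff_options,
        ^^^^^^^^^^^^^^^^^^^^^^^^^^^
    )
    ^
    J, _nfev = _dense_difference(fun_wrapped, x0, f0, h,
               ~~~~~~~~~~~~~~~~~^^^^^^^^^^^^^^^^^^^^^^^^
                             use_one_sided, method,
                             ^^^^^^^^^^^^^^^^^^^^^^
                             mf)
                             ^^^
    df = [f_eval - f0 for f_eval in f_evals]
          ~~~~~~~^~~~
ValueError: operands could not be broadcast together with shapes (96,) (94,)
```

View pics/filt.png

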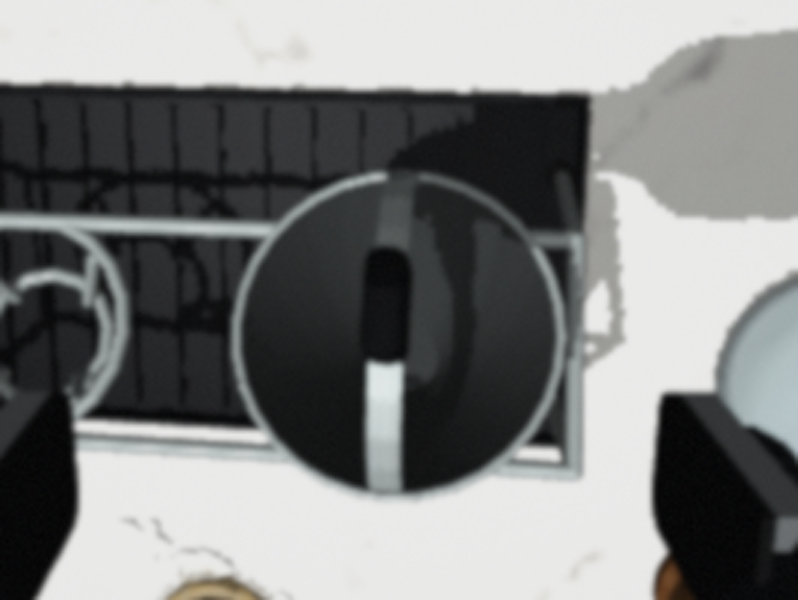

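The grip block spans columns 363–410 and rows 248–360 of the crop, and the strap runs along the tool's x. Its centre is wrist pixel (263,210.5), 4 px from the prediction.

Run:
```python
from h import *
g=onz('wrist',263,210.5,.157); print(g)
plan(g[0]+.001,g[1],.158,4.5)
```

```text
[ 0.48193207 -0.19451671  0.157     ]
pos [ 0.4718 -0.1872  0.2755] yaw 5.1 shift [-16.7   5.5 117. ] n 1.9 turn 0.6 t 21.20 w 0.0853
```

```bash
python3 -m inch '[0,-17,5.5,20,0,0,0,0,45,0,0,0,0,45,0,0,0,0,5,0,0,0,0,0,0,0,0,0,0,0]' 40
python3 - <<'E'
from h import *
plan(.483,-.1945,.158)
E
```

```text
t: 21.95
tool_pos: [0.485, -0.1951, 0.1621]
eef_rot: [0.132, -3.089, 0.188]
wrist_force: [0.4, -0.4, 0.2]
grip_width: 0.0855
finger_force: 0.0
pos [ 0.485  -0.1951  0.1621] yaw 5.1 shift [1.7 1.2 4.1] n 0.1 turn None t 21.95 w 0.0855
```

```bash
python3 -m inch '[0,2,1,3.5,0,1,0,0,0,0,1,0,0,0,0,1,0,0,0,0,1,0,0,0,0,1,0,0,0,0]' 40
python3 -m inch '[1,0,0,0,0,1,0,0,-6,0,1,0,0,-10,0,1,0,0,-20,0,1,0,0,-40,0,1,0,0,0,0]' 40
python3 - <<'E'
from h import *
plan(.5,0,.3)
E
```

```text
t: 22.7
tool_pos: [0.4804, -0.1937, 0.1566]
eef_rot: [0.131, -3.085, 0.183]
wrist_force: [-1.9, 3.5, 3.0]
grip_width: 0.012
finger_force: 38.9
t: 23.45
tool_pos: [0.4876, -0.1869, 0.2363]
eef_rot: [0.131, -3.095, 0.194]
wrist_force: [0.3, -0.3, -0.4]
grip_width: 0.0115
finger_force: 38.9
pos [ 0.4876 -0.1869  0.2363] yaw 5.0 shift [-24.9 175.9 -87.1] n 3.2 turn None t 23.45 w 0.0115
```

```bash
python3 -m inch '[1,0,0,-45,0,1,-5,58,-8,0,1,-5,58,-8,0,1,-5,58,0,0,1,0,0,0,0]' 40
python3 -m inch '[1,0,0,0,-9.2,1,0,0,0,-9.2,1,0,0,0,-9.2,1,0,0,0,-9.2,1,0,0,0,-9.2,1,0,0,0,-9.2,1,0,0,0,0]' 40
cat > ins2.py <<'E'
from h import *
C=np.array([.537,-.0175,.143])
T=pose(); R=T[:3,:3]; c,s=np.cos(np.radians(26)),np.sin(np.radians(26))
X=R@[-c,0,-s]; Z=R@[s,0,-c]; Y=np.cross(Z,X)
hh=np.array([X[0],X[1],0]); hh/=np.linalg.norm(hh); th=np.arcsin(X[2])
def config(th):
    c,s=np.cos(th),np.sin(th); t=np.linspace(0,66,133)
    L=np.stack([-s*t-c*(12+.577*t), c*t-s*(12+.577*t)]); Rr=np.stack([-s*t+c*(12+.577*t), c*t+s*(12+.577*t)])
    def oz(ox):
        lo,hi=-70,40
        for _ in range(20):
            m=(lo+hi)/2; ok=True
            for W,sg in((L,-1),(Rr,1)):
                x=(W[0]+ox)*sg; z=W[1]+m
                if (x>np.where(z>0,1e3,47.8+.577*z)+.05).any(): ok=False
            if ok: hi=m
            else: lo=m
        return hi
    b=min((oz(ox),ox) for ox in np.arange(-15,40,.5)); return b[1],b[0]
def tcp(th,ox,oz): return C+hh*(ox-103*np.sin(th))/1000+np.array([0,0,(oz+103*np.cos(th))/1000])
def sil(n,o,z):
    x=np.cross([0,1,0],z); x/=np.linalg.norm(x); y=np.cross(z,x); a=np.linspace(0,2*np.pi,60)
    P=[o+h*z+rr*(np.cos(t)*x+np.sin(t)*y) for h,rr in((0,.012),(.066,.05)) for t in a]
    m=np.zeros((768,1024),np.uint8); q=np.array([proj(n,p) for p in P])*2+.5
    cv2.fillConvexPoly(m,cv2.convexHull(np.round(q).astype(np.int32)),1); return m
if __name__=='__main__':
    s_=r.state(); print('TCP',T[:3,3].round(4),'lean %.1f'%np.degrees(th),'y elev %.1f'%np.degrees(np.arcsin(Y[2])),'az %.1f'%np.degrees(np.arctan2(X[1],X[0])),'j6 %.3f'%s_['joint_positions'][5],'t %.1f'%s_['t'])
    for f in(1,.75,.5,.25,0):
        ox,oz=config(th*f); p=tcp(th*f,ox,oz); print('th %.1f'%np.degrees(th*f),'o',ox,round(oz,1),'tcp',p.round(4),'toolshift',(R.T@(p-T[:3,3])*1000).round(1))
E
cat > fit2.py <<'E'
from ins2 import *
from scipy.optimize import minimize
M={}
for n in('scene','side'):
    h=cv2.cvtColor(cam(n)[0],cv2.COLOR_BGR2HSV); m=cv2.resize((h[...,2]<105).astype(np.uint8),None,fx=2,fy=2,interpolation=cv2.INTER_NEAREST); M[n]=cv2.morphologyEx(m,cv2.MORPH_CLOSE,np.ones((9,9)))
p=T[:3,3]
def cost(v):  # lean angle about tool y (deg), roll about tool x (deg): pivot at the TCP
    z=R@(Ro.from_euler('yx',[v[0],v[1]],degrees=True).apply([0,0,-1])); o=p-.103*z; e=0
    for n in M:
        s=sil(n,o,z); roi=cv2.dilate(s,np.ones((25,25))); top=int(2*proj(n,p-.025*np.array([0,0,1]))[1]); w=roi.copy(); w[:top]=0
        e+=1-((s&M[n])*w).sum()/max(1,((s|M[n])*w).sum())
    return e
for v0 in([-26,0],[-13,0],[0,0]):
    b=minimize(cost,v0,method='Nelder-Mead',options=dict(initial_simplex=np.array([v0,np.add(v0,[6,0]),np.add(v0,[0,6])]),maxiter=60)); print(v0,'%.3f'%cost(v0),b.x.round(1),'%.3f'%b.fun, (R@(Ro.from_euler('yx',b.x,degrees=True).apply([0,0,-1]))).round(3))
print('nominal',Z.round(3))
E
python3 ins2.py; python3 fit2.py
```

```text
t: 24.08
tool_pos: [0.4861, -0.0013, 0.2705]
eef_rot: [0.14, -3.085, 0.185]
wrist_force: [0.1, -0.2, -0.9]
grip_width: 0.0116
finger_force: 39.4
t: 24.95
tool_pos: [0.4867, -0.006, 0.2711]
eef_rot: [1.518, -2.635, 0.13]
wrist_force: [-0.2, -0.4, -1.9]
grip_width: 0.0114
finger_force: 39.4
TCP [ 0.4867 -0.006   0.2711] lean 18.7 y elev -1.4 az 60.5 j6 -2.598 t 24.9
th 18.7 o 14.5 -41.1 tcp [ 0.5279 -0.0336  0.1994] toolshift [ -6.  -47.7  72.8]
th 14.0 o 11.0 -46.1 tcp [ 0.5301 -0.0296  0.1968] toolshift [-10.8 -47.5  74.8]
th 9.3 o 7.5 -51.2 tcp [ 0.5325 -0.0255  0.1934] toolshift [-15.9 -47.4  77.5]
th 4.7 o 4.0 -56.2 tcp [ 0.5348 -0.0213  0.1894] toolshift [-21.2 -47.3  80.9]
th 0.0 o 0.0 -62.1 tcp [ 0.537  -0.0175  0.1839] toolshift [-26.3 -47.1  85.8]
[-26, 0] 0.469 [-30.5   1.4] 0.433 [-0.235 -0.32   0.918]
[-13, 0] 0.667 [-30.5   0. ] 0.435 [-0.218 -0.33   0.919]
[0, 0] 0.838 [-30.6   1.5] 0.433 [-0.237 -0.32   0.917]
nominal [-0.181 -0.266  0.947]
```

```bash
python3 -m inch '[1,0,-24,0,0,1,-2,-24,0,0,1,-2,0,20,0,1,0,0,20,0,1,0,0,0,0,1,0,0,0,0]' 40
python3 ins2.py
```

```text
t: 25.8
tool_pos: [0.5289, -0.0301, 0.2329]
eef_rot: [1.521, -2.634, 0.13]
wrist_force: [0.2, 0.5, -1.5]
grip_width: 0.011
finger_force: 39.4
TCP [ 0.5289 -0.0301  0.2329] lean 18.7 y elev -1.4 az 60.6 j6 -2.635 t 25.8
th 18.7 o 15.0 -41.1 tcp [ 0.5281 -0.0333  0.1994] toolshift [-1.1 -0.  33.6]
th 14.1 o 11.0 -46.0 tcp [ 0.5301 -0.0297  0.1969] toolshift [-5.5  0.1 35.6]
th 9.4 o 7.5 -51.2 tcp [ 0.5324 -0.0256  0.1935] toolshift [-10.7   0.2  38.4]
th 4.7 o 4.0 -56.2 tcp [ 0.5348 -0.0213  0.1894] toolshift [-16.    0.3  41.8]
th 0.0 o 0.0 -62.1 tcp [ 0.537  -0.0175  0.1839] toolshift [-21.1   0.5  46.8]
```

```bash
python3 -m inch '[1,1,0,14,2,1,1,0,12,0,1,0,0,3,0,1,0,0,0,0]' 30; python3 -m inch '[0.9,0,0,2,0,0.87,0,0,2,0,0.87,0,0,0,0]' 20; python3 ins2.py
```

```text
t: 26.3
tool_pos: [0.5259, -0.0352, 0.2034]
eef_rot: [1.476, -2.66, 0.13]
wrist_force: [0.2, -0.1, -0.9]
grip_width: 0.0114
finger_force: 39.4
t: 26.68
tool_pos: [0.5257, -0.0357, 0.1998]
eef_rot: [1.476, -2.66, 0.131]
wrist_force: [-0.7, -0.2, 0.1]
grip_width: 0.0115
finger_force: 39.4
TCP [ 0.5257 -0.0357  0.1998] lean 18.7 y elev -1.6 az 58.7 j6 -2.601 t 26.7
th 18.7 o 15.0 -41.1 tcp [ 0.5276 -0.033   0.1994] toolshift [-3.3 -0.2 -0.1]
th 14.1 o 11.0 -46.0 tcp [ 0.5297 -0.0295  0.1969] toolshift [-7.7 -0.1  1.9]
th 9.4 o 7.5 -51.2 tcp [ 0.5322 -0.0254  0.1935] toolshift [-12.8   0.1   4.7]
th 4.7 o 4.0 -56.2 tcp [ 0.5347 -0.0213  0.1894] toolshift [-18.2   0.2   8.1]
th 0.0 o 0.0 -62.1 tcp [ 0.537  -0.0175  0.1839] toolshift [-23.3   0.4  13.1]
```

```bash
python3 -m inch '[0.865,-3,0,1,0,0.865,-3,0,1.5,0,0.865,0,0,0,0]' 20; python3 -m inch '[0.865,-3,0,1.5,0,0.865,-3,0,1.5,0,0.865,0,0,0,0]' 20; python3 -m inch '[0.865,-3,0,2,0,0.865,-3,0,2,0,0.865,0,0,0,0]' 20; python3 ins2.py
```

```text
t: 27.05
tool_pos: [0.5276, -0.0314, 0.1972]
eef_rot: [1.476, -2.657, 0.131]
wrist_force: [-4.9, -2.9, 5.0]
grip_width: 0.0117
finger_force: 25.3
t: 27.42
tool_pos: [0.5309, -0.0278, 0.1957]
eef_rot: [1.476, -2.657, 0.136]
wrist_force: [-8.4, -4.0, 16.8]
grip_width: 0.0115
finger_force: 31.4
t: 27.8
tool_pos: [0.5336, -0.0227, 0.1904]
eef_rot: [1.476, -2.658, 0.134]
wrist_force: [-7.3, -2.2, 11.3]
grip_width: 0.0119
finger_force: 30.0
TCP [ 0.5336 -0.0227  0.1904] lean 18.6 y elev -1.6 az 58.7 j6 -2.572 t 27.8
th 18.6 o 14.5 -41.2 tcp [ 0.5275 -0.0332  0.1994] toolshift [13.2 -0.5 -7.3]
th 13.9 o 11.0 -46.2 tcp [ 0.5298 -0.0293  0.1968] toolshift [ 8.4 -0.4 -5.4]
th 9.3 o 7.5 -51.3 tcp [ 0.5323 -0.0253  0.1934] toolshift [ 3.3 -0.3 -2.6]
th 4.6 o 4.0 -56.2 tcp [ 0.5347 -0.0212  0.1894] toolshift [-2.  -0.1  0.7]
th 0.0 o 0.0 -62.1 tcp [ 0.537  -0.0175  0.1839] toolshift [-7.   0.1  5.7]
```

```bash
python3 -m inch '[0.865,-2,1,1.5,0,0.865,-2,1,1.5,0,0.865,0,0,0,0]' 20; python3 -m inch '[0.865,-2,0,1.5,0,0.865,-1.5,0,1.5,0,0.865,0,0,0,0,0.865,0,0,0,0]' 20; python3 ins2.py
```

```text
t: 28.18
tool_pos: [0.5333, -0.0176, 0.1848]
eef_rot: [1.475, -2.657, 0.129]
wrist_force: [-5.1, -1.1, 3.3]
grip_width: 0.0121
finger_force: 26.3
t: 28.68
tool_pos: [0.5358, -0.0149, 0.1809]
eef_rot: [1.476, -2.658, 0.129]
wrist_force: [-5.4, -0.2, 2.6]
grip_width: 0.0113
finger_force: 26.5
TCP [ 0.5358 -0.0149  0.1809] lean 18.7 y elev -1.5 az 58.7 j6 -2.558 t 28.7
th 18.7 o 14.5 -41.1 tcp [ 0.5274 -0.0333  0.1994] toolshift [ 22.3  -3.  -15.7]
th 14.0 o 11.0 -46.1 tcp [ 0.5297 -0.0294  0.1968] toolshift [ 17.5  -2.9 -13.7]
th 9.4 o 7.5 -51.2 tcp [ 0.5322 -0.0254  0.1935] toolshift [ 12.3  -2.8 -11. ]
th 4.7 o 4.0 -56.2 tcp [ 0.5347 -0.0213  0.1894] toolshift [ 7.  -2.6 -7.6]
th 0.0 o 0.0 -62.1 tcp [ 0.537  -0.0175  0.1839] toolshift [ 2.  -2.4 -2.6]
```

```bash
python3 -m inch '[0.865,0,1.5,1,0,0.865,0,1.5,1,0,0.865,0,0,0,0]' 20; python3 ins2.py|head -1
python3 -m inch '[0.865,0,0,1,0,0.865,0,0,1,0,0.865,0,0,0,0]' 20; python3 ins2.py|head -1
```

```text
t: 29.05
tool_pos: [0.5354, -0.0139, 0.1801]
eef_rot: [1.478, -2.662, 0.134]
wrist_force: [-4.8, -1.2, 6.4]
grip_width: 0.0116
finger_force: 25.6
TCP [ 0.5354 -0.0139  0.1801] lean 18.8 y elev -1.8 az 58.8 j6 -2.555 t 29.1
t: 29.42
tool_pos: [0.5358, -0.014, 0.1794]
eef_rot: [1.478, -2.663, 0.135]
wrist_force: [-5.3, 0.5, 14.1]
grip_width: 0.0116
finger_force: 30.1
TCP [ 0.5358 -0.014   0.1794] lean 18.9 y elev -1.8 az 58.8 j6 -2.555 t 29.4
```

Vertical force builds against a firm stop, so the filter is home. I'm easing off and releasing.

```bash
python3 -m inch '[0.865,0,0,-1,0,0.855,0,0,-1,0,0.84,0,0,0,0,0.8,0,0,0,0,0.75,0,0,0,0,0.75,0,0,0,0]' 20
python3 - <<'E'
from fit import *
for n in('scene','side'): cam(n)
print(r.state()['wrist_force'])
E
python3 -m inch '[0.5,0,0,0,0,0.5,0,0,0,0,0.5,0,0,-10,0,0.5,0,0,-30,0,0.5,0,0,-50,0,0,-30,0,-30,0,0,-50,0,0,0,0,0,0,0,0,0,0,0,0,0]'
```

```text
t: 30.18
tool_pos: [0.5346, -0.0136, 0.179]
eef_rot: [1.477, -2.66, 0.131]
wrist_force: [-0.1, -0.0, 0.2]
grip_width: 0.0213
finger_force: 0.0
[0.64079514 0.65479813 0.60999931]
t: 31.4
tool_pos: [0.5812, 0.0682, 0.2882]
eef_rot: [1.477, -2.659, 0.132]
wrist_force: [-0.2, -0.5, 0.3]
grip_width: 0.0855
finger_force: 0.0
```

```bash
cat > chk.py <<'E'
from h import *
from scipy.optimize import least_squares
obs=[];gr=[]
for n in('scene','side','wrist'):
    p=cam(n)[0]; h=cv2.cvtColor(p,cv2.COLOR_BGR2HSV)
    q=proj(n,[.536,-.016,.184]); k=proj(n,[.536,-.016,.143]); rad=np.linalg.norm(proj(n,[.536,.0365,.143])-k)
    b=((h[...,0]>98)&(h[...,0]<125)&(h[...,1]>85)&(h[...,2]>30))
    ys,xs=np.where(b); s=(abs(xs-k[0])<1.5*rad)&(abs(ys-k[1])<1.5*rad); xs,ys=xs[s],ys[s]
    # rim outer contour of blue, handle removed
    m=np.zeros(b.shape,np.uint8); m[ys,xs]=1
    m2=m.copy(); cv2.fillConvexPoly(m2,cv2.convexHull(np.c_[xs,ys].astype(np.int32)),1)
    L,Rr=xs.min(),xs.max()
    t=np.linspace(0,2*np.pi,721); E=np.array([proj(n,[.536+.0525*np.cos(a),-.016+.0525*np.sin(a),.143]) for a in t])
    i,j=E[:,0].argmin(),E[:,0].argmax()
    print(n,'blue L',L,ys[xs==L].mean(),'R',Rr,ys[xs==Rr].mean(),'| pred L',E[i].round(1),'R',E[j].round(1))
    g=h[...,2]<38; g=g.astype(np.uint8); w=int(max(6,rad*.45)); z=np.zeros_like(g); z[int(q[1])-w:int(q[1])+w,int(q[0])-w:int(q[0])+w]=1
    nl,lab,st,ce=cv2.connectedComponentsWithStats(g*z); 
    print('   grip pred',q.round(1),[(st[i].tolist(),ce[i].round(1).tolist()) for i in range(1,nl) if st[i][4]>8])
E
python3 chk.py
```

```text
scene blue L 245 186.0 R 278 188.0 | pred L [244.6 183.5] R [279.3 184.5]
   grip pred [262.4 172.1] [([260, 169, 5, 8, 26], [262.0, 173.2])]
side blue L 244 196.5 R 284 196.66666666666666 | pred L [244.  193.8] R [285.4 194.2]
   grip pred [265.  181.1] [([261, 176, 9, 11, 62], [264.7, 181.5])]
wrist blue L 193 93.16666666666667 R 316 92.73333333333333 | pred L [191.1  91.4] R [315.6  91.2]
   grip pred [251.   83.4] [([222, 55, 56, 56, 2749], [248.4, 81.4])]
```

```bash
python3 -c "
from cell import r
print(r.job_done())"
```

```text
the job is handed in; nothing more can be done
None
```

I handed the job in at about 31 s. The stopper stands on the board, the dripper is nested in the carafe and the filter in the dripper, with grip and rim within about 3 pixels of the seated, upright positions in all three cameras. On the way the wrist's last joint reached its limit (read 2.683 against the stated 2.68 rad), leaving the tool tilted about 7°.

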